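Flip out the drying peg and hang the vase cutout on it

TASK

Flip the folded peg on the drying stand right out to its stop, then take the vase-shaped cutout from the slotted rack and hang it on that peg by its keyhole: pass the hole over the peg's head, lower the cutout until the peg bears at the top of the slot and carries it, and only then let go. Feel your way, because the peg was screwed on by eye and is a few millimetres off its mark: do not wrench the peg or force the cutout against it, and leave the other cutouts, the cup and the paint bottles as they are.

Things in the scene. Friction and masses are not known exactly. Their poses are not given: they have to be found in the camera images.
- stand: Fixed plywood drying board on a foot, 360 wide, 18 thick, top edge 206 above the table. Origin: middle of the front face's lower edge, on the table; +x points into the board (pegs come out along -x), y runs along the board, z up. Two square steel pegs on hinge brackets at y = +85 (already out, a flower cutout hangs on it) and y = -85 (folded up flat: the one to use).
- peg_spot (a point): Marked spot of the folded peg's hinge axis: 18 mm in front of the board, 140 above the table; axes as the stand's. The bracket was screwed on by eye: the real hinge, and so the whole peg, is up to 7 mm to either side along the board (y) and up to 3 mm higher or lower than this spot. Its distance from the board is true. The peg itself is not measured: find it by feel or look.
- peg (a joint): Swing of the peg about its hinge axis (parallel to the stand's y), rad: 0 = folded, upright against the board; 1.571 = level, straight out (-x), at its stop. Starts 0 to 0.12. Stiff hinge, about 5 N at the head, stays where left. Bar 8 x 8 mm; round head 18 across, 8 thick, its middle 90 mm from the hinge axis, above the board's top edge when folded. A grip of 5 to 20 N is ample; over 60 N bends it.
- rack: Fixed wooden drying rack 166 (x) x 110 (y) x 32 high with three slots along y, 15.5 wide, 22 deep, at x = -52, 0, +52. Origin: centre of its underside. The slot floors are 10 above the table. Three cutouts stand upright in it, the vase in any slot.
- vase: Vase-shaped plywood cutout, 12 thick (x), 91 wide at its belly (y), 131 high (z), 60 to 115 g, standing upright in the rack. Origin: middle of its underside. Above 76 it is a straight neck 42 wide (y) with a keyhole through it along x; grasp the neck by its two edges. Same front and back: it may hang either way round.
- vase_hole (a point): Centre of the keyhole's round hole, 96 above the vase's underside, mid-thickness; hole 26 across. A slot 10 wide runs up from it; the hole's upper shoulders, beside the slot's mouth, are about 11 above this point. The peg's head (18) passes the hole only, its 8 mm bar fits the slot.
- vase_seat (a point): Middle of the slot's top end, 120 above the vase's underside, mid-thickness. When hung it lies on top of the peg's bar: 4 mm above the bar's axis, so the vase's underside is then about 24 above the table.
- round: Flower-shaped cutout about 92 across with a neck like the vase's, hanging on the other peg, which is out. Origin 40 below the flower's centre. Leave it.
- house: Birdhouse-shaped cutout, 70 wide, 12 thick, 105 high, standing in the rack. Origin: middle of its underside. Leave it.
- arch: Arch-shaped frame cutout, 80 wide, 12 thick, 100 high, standing in the rack. Origin: middle of its underside. Leave it.
- cup: Yellow plastic cup, 90 across the rim, 115 high. Origin: centre of its underside. Leave it.
- paint_a: Paint bottle 38 across, 105 high. Origin: centre of its underside. Leave it.
- paint_b: Paint bottle 38 across, 105 high. Origin: centre of its underside. Leave it.
- paint_c: Paint bottle 38 across, 105 high, between the robot and the stand. Origin: centre of its underside. Leave it.
There are look-alikes about, which are no part of the job. Of the things shaped like the rack, the wooden one is meant.

How it is judged (in metres and radians):
On the way, in this order (a step that is already met when the one before it is completed fails the run):
1. the peg is out against its stop (value of joint peg above 1.52 rad), for 0.2 s.
2. the vase is lifted clear of the rack (z of vase in the frame of rack above 0.035 m and contact force between the fingers and vase above 0.5 N), for 0.1 s.
3. the peg sits at the top of the vase's slot and bears on it while the vase is still held (x of vase_seat in the frame of stand between -0.103 and -0.028 m and y of vase_seat in the frame of peg_spot between -0.01 and 0.01 m and z of vase_seat in the frame of peg_spot between -0.002 and 0.01 m and contact force between vase and stand above 0.3 N and contact force between the fingers and vase above 0.5 N), for 0.2 s.
At the end, for the whole second after the job is handed in: Peg out within 0.05 rad of its stop; the vase hangs on its bar by the slot (slot top 2 mm below to 10 mm above the marked spot's height, within 10 mm of it sideways, 28 to 103 mm out from the board), upright within 0.12 rad, borne by the peg, let go and hardly swaying (0.1 m/s, 0.8 rad/s) (value of joint peg above 1.52 rad and x of vase_seat in the frame of stand between -0.103 and -0.028 m and y of vase_seat in the frame of peg_spot between -0.01 and 0.01 m and z of vase_seat in the frame of peg_spot between -0.002 and 0.01 m and contact force between vase and stand above 0.3 N and angle between vase's own z axis and vertical below 0.12 rad and linear speed of vase below 0.1 m/s and angular speed of vase below 0.8 rad/s); the robot touches nothing.
It fails at once if the vase is forced against the peg or the stand (over 20 N) (contact force between vase and stand above 20 N).
It fails at once if the peg is wrenched or crushed (over 60 N in all between the fingers and the peg or stand) (contact force between the fingers and stand above 60 N).
It fails at once if another cutout is shifted over 20 mm (distance of any of round, house, arch from where it was at the start of the episode above 0.02 m).
It fails at once if the cup or a paint bottle is shifted over 20 mm (distance of any of cup, paint_a, paint_b, paint_c from where it was at the start of the episode above 0.02 m).
It also fails if it takes over 72 s, if anything falls off the work surface, if the arm or the gripper's body presses on something with over 40 N, if the wrist force passes 120 N, or if a joint passes its speed limit or range.

ROBOT

A 6-joint arm with a two-finger parallel gripper is mounted at the origin on the work surface. World frame = base frame: x ahead of the robot, y to its left, z up, the work surface at z = 0. Lengths are in mm, angles in rad, forces in N, time in s.
With the tool pointing down it reaches from about 400 to 925 mm from the base axis. Payload 12.5 kg.
Tool frame: the origin (TCP) lies at the centre of the arm's flange, where the gripper is bolted on; the fingertips stand 190 mm ahead of it and the grasp point (between the pads) lies 171 mm ahead of it; z points along the fingers, y is the line along which they close (so a half turn about z gives the same grasp; the last joint's range is limited). The gripper opens to 95 mm and grips with 3 to 60 N. Pads are 20 mm wide; open, the fingers measure 119 mm over their backs; the gripper's body (75 mm by 180 mm) begins 59 mm behind the grasp point.
Start: joints at [-1.446, 0.491, 1.559, -0, 1.092, -0.106], TCP at [142.993, -608.423, 404.761] pointing down, gripper open.
Joint ranges: [-3.1, 3.1], [-0.84, 2.19], [0.05, 2.79], [-1.13, 4.28], [0.06, 2.93], [-2.69, 2.69]. Speed limits (rad/s): [2.22, 2.22, 2.79, 3.14, 3.14, 3.14].

INTERFACE

Orientations are given as [roll, pitch, yaw] about the fixed x, y, z axes, in that order (R = Rz(yaw) Ry(pitch) Rx(roll)).
In Python, from cell import env, read_camera, search_frame, cut_out gives the robot as it stands. The module is installed in compiled form; this text tells all that it offers.
- The arm moves only by the tool move_arm, never from a script. Its argument "commands" is a list of rows, each a list of 3 entries, a list of its own where there are three numbers: the shift along the world's x, y, z normalised to -1 to 1, where 1 is 0.03 m, then the turn about the world's z normalised to -1 to 1, where 1 is 0.08 rad, then the opening, from -1 (shut) to 1 (fully open), so that 0 is half open. A call has 1 to 20 rows; each row shifts and turns the commanded pose from where the row before left it; what a row does not reach is not made up. A row lasts 1/12 s, in which the tool goes at most 41.7 mm and 7.16 degrees, less where a joint would pass 70% of its speed; a pose out of reach is approached as far as the arm can. A call with a number of a shift or a turn outside -1 to 1 is refused whole. A call with a gripper value outside its range is refused whole. The fingers move at their own pace and stop on an object; the grip force is fixed at half the most. Time passes only in rows, so rows that do not move let the fingers close. It gives the time, the measured TCP pose, the force, the opening and the grip force at its end, in the units of the state.
- env.state(): the state, without advancing time (a new reading comes with each control period).
- read_camera(name): name is "scene" or "top"; returns a dict with "image" (384x512x3 uint8, red, green, blue), "fx", "fy", "cx", "cy" (pixels), "D" ([k1, k2, p1, p2, k3] as OpenCV has them; the pictures are not rectified), "rvec" (rotation vector, rad) and "tvec" (3), from world to camera coordinates, as OpenCV has them. Camera axes: x right, y down, z forward; pixel columns grow to the right and rows downward; lengths in mm; the calibration is good to about 2 mm. A picture is of the moment at which its call begins. There is no depth.
- env.job_done(): hands the job in; it is judged then, once.
Trained networks look in a picture, given as the dict that the camera call returned (one of the last four; its "shot" number tells which), for a name from the list of things; names that differ only in an ending like _2 or _b are one class to them, and where a whole thing is asked for, a point or a joint stands for the part that bears it (a point fixed in the world has none). Each returns a list of dicts, best first, with "confidence" (0 to 1); they miss things now and then, are a little off and sometimes report something else, mostly with a low value. They report only what shows in the picture. A call takes as long as a camera call. They do not tell look-alikes from the thing itself.
- search_frame(thing, picture): "at" ([column, row] in pixels, amid what is visible of it).
- cut_out(thing, picture): "region" (384x512 bool, what is visible of it) and "at" ([column, row] in pixels, amid what is visible of it).
The state is a dict: "t": time; "joints": joint angles; "qvel": joint speeds; "tau": joint torques, N m; "eef_pos": TCP position; "tcp_rot": TCP orientation; "ft_force": force on the tool from outside, world axes, zero at the start; "moment": the same for the moment, N m; "opening": opening from 0.0 (shut) to 1.0 (fully open); "grip_force": force on a finger pad.
Only numpy, scipy, OpenCV 4.12 (cv2) and the standard library are available. Lean on these libraries where they do the work, as an engineer would, in place of code of your own. Each camera call takes 0.05 s, during which the arm holds its last target. There are 200 camera calls.

## Working session

There is one attempt and no reset: what is moved stays moved. The work goes in short steps, Python scripts to look and compute and a tool call to move; the robot and the scene stay as the last step left them, time stands still between calls to the robot, and variables do not carry over. Pictures are saved under pics/ and viewed, at most 10 in all, crops included, and the job is handed in when it is done.

Besides the shell and the picture viewer there is one more tool, called after "Request:" as name(argument=value, ...) on one line, values as JSON. move_arm: Moves the arm, as the interface text tells. Its arguments: {"type":"object","properties":{"commands":{"type":"array","items":{"type":"array"}}},"required":["commands"]}

```bash
mkdir -p pics
cat > h.py <<'E'
import numpy as np, cv2, sys
from cell import env, read_camera, search_frame, cut_out
def save(im,n): cv2.imwrite('pics/'+n,cv2.cvtColor(im,cv2.COLOR_RGB2BGR))
def K(p): return np.array([[p['fx'],0,p['cx']],[0,p['fy'],p['cy']],[0,0,1.]])
def ray(p,uv):
    R=cv2.Rodrigues(np.array(p['rvec'],float))[0]; t=np.array(p['tvec'],float).ravel()
    q=cv2.undistortPoints(np.array([[uv]],float),K(p),np.array(p['D'],float))[0,0]
    return -R.T@t, R.T@np.array([q[0],q[1],1])
def atz(p,uv,z):
    c,d=ray(p,uv); return c+d*(z-c[2])/d[2]
def proj(p,X): return cv2.projectPoints(np.array(X,float).reshape(-1,3),np.array(p['rvec'],float),np.array(p['tvec'],float),K(p),np.array(p['D'],float))[0][:,0]
E
python3 - <<'E'
from h import *
for n in ('scene','top'):
    p=read_camera(n); save(p['image'],n+'1.png')
    print(n,ray(p,(256,192)))
    for t in ('stand','peg','rack','vase','round','house','arch','cup','paint_a'):
        print(t,[(np.round(r['at']).tolist(),round(r['confidence'],2)) for r in search_frame(t,p)])
print(env.state())
E
```

```text
scene (array([1099.77179483, -178.22178841,  875.39407521]), array([-0.58326713,  0.12158647, -0.80359905]))
stand [([373.0, 166.0], 0.87)]
peg [([393.0, 165.0], 0.73)]
rack [([205.0, 227.0], 0.65), ([192.0, 152.0], 0.6)]
vase [([194.0, 183.0], 0.86)]
round []
house [([202.0, 213.0], 0.81)]
arch [([189.0, 196.0], 0.74), ([373.0, 162.0], 0.59)]
cup [([307.0, 237.0], 0.72)]
paint_a [([197.0, 280.0], 0.94), ([131.0, 253.0], 0.59), ([283.0, 159.0], 0.56)]
top (array([ 295.19199584,  -46.06724525, 1520.32054817]), array([ 0.15078412, -0.0119721 , -0.98851332]))
stand [([138.0, 198.0], 0.93)]
peg [([136.0, 154.0], 0.56)]
rack [([302.0, 202.0], 0.82), ([301.0, 258.0], 0.57)]
vase [([137.0, 199.0], 0.68), ([308.0, 220.0], 0.65)]
round [([183.0, 210.0], 0.65)]
house [([305.0, 181.0], 0.55)]
arch [([305.0, 202.0], 0.61)]
cup [([229.0, 136.0], 0.84)]
paint_a [([316.0, 133.0], 0.59), ([362.0, 167.0], 0.57), ([217.0, 231.0], 0.41)]
{'t': 1.0, 'joints': array([-1.44563196e+00,  4.90914579e-01,  1.55886760e+00, -1.92265469e-05,
        1.09173125e+00, -1.05608007e-01]), 'qvel': array([ 0.00140491, -0.00050991, -0.00077379,  0.00115724, -0.00144709,
        0.00056649]), 'tau': array([ 3.97262156e-04, -6.12482858e+01, -2.58432913e+01,  6.93607586e-02,
        4.46434971e-02, -3.51436086e-06]), 'eef_pos': array([ 142.97309384, -608.4377211 ,  404.76305525]), 'tcp_rot': array([3.14151567e+00, 2.53188910e-05, 2.30781230e-01]), 'ft_force': array([-0.30948129, -1.2571171 , -0.95434146]), 'moment': array([ 0.0205757 , -0.02839043, -0.06411208]), 'grip_force': 0.0, 'opening': 0.9991570325162328}
```

View pics/scene1.png

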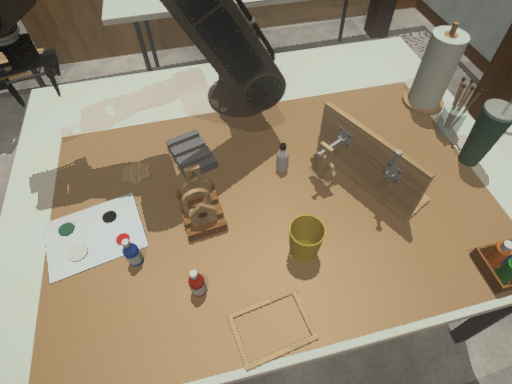

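View pics/top1.png

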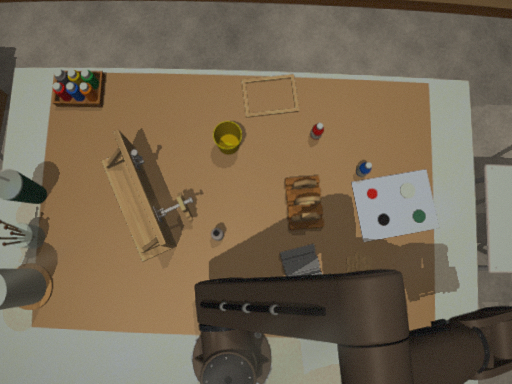

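The scene view shows two rack-shaped things: the wooden one at scene (205,227) / top (304,203), and a grey one at scene (192,152) / top (301,260). The vase stands in the wooden rack at scene (194,183) / top (308,220). The stand has its folded peg at scene (393,165) / top (136,154), and its out peg, with the flower on it, at top (175,208). I choose the wooden rack and check it in a crop.

Run:
```python
from h import *
p=cv2.imread('pics/scene1.png');q=cv2.imread('pics/top1.png')
f=lambda im,x,y,w,h,s:cv2.resize(im[y:y+h,x:x+w],(w*s,h*s),interpolation=cv2.INTER_CUBIC)
a=f(p,300,90,133,140,3);b=f(p,150,120,100,125,3);c=f(q,95,120,133,150,3)[:,:];d=f(q,270,165,66,66,4)
W=np.zeros((600,800,3),np.uint8)
a=f(p,305,95,130,120,3);W[:360,:390]=a
b=f(p,155,125,80,120,3);W[:360,390:630]=b
c=f(q,98,125,110,140,2);W[:280,630-0:630+170]=c[:,:170]
c=f(q,98,128,133,80,3);W[360:600,:399]=c
d=f(q,275,170,66,60,4);W[360:600,400:664]=d
cv2.imwrite('pics/crop1.png',W)
```

```text
(no output)
```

View pics/crop1.png

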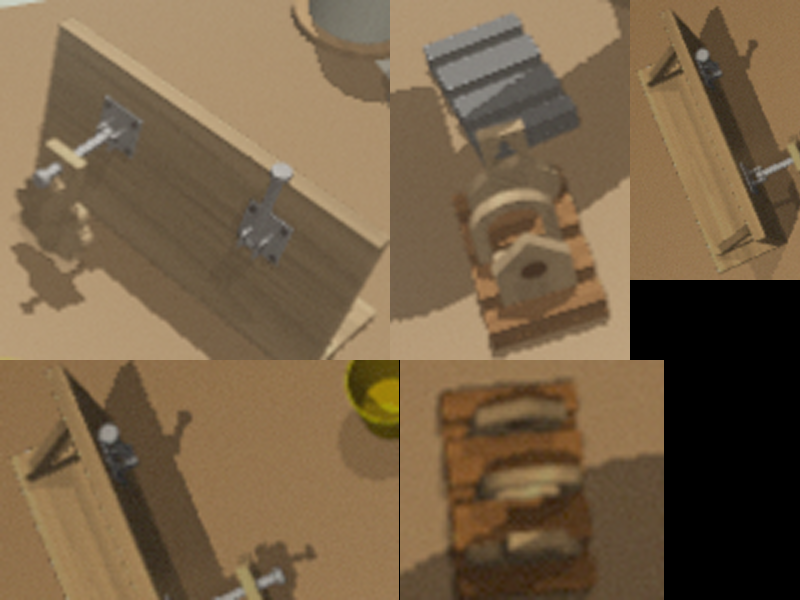

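The crop confirms the choice. In the wooden rack, the house is in the far slot, the arch in the middle and the vase in the slot nearest the robot. The folded peg's head is at scene (399,152) / top (134,153).

Run:
```python
from h import *
S=read_camera('scene');T=read_camera('top')
r=lambda v:np.round(v,1).tolist()
def tri(a,b):
    c1,d1=ray(S,a);c2,d2=ray(T,b);d1/=np.linalg.norm(d1);d2/=np.linalg.norm(d2)
    s=np.linalg.lstsq(np.c_[d1,-d2],c2-c1,rcond=None)[0];x=c1+s[0]*d1;y=c2+s[1]*d2
    return r((x+y)/2),r(x-y)
for n,a,b in (('far','432.0,177.7','120.7,131.3'),('near','324.3,107.7','167,246.5')):
    a=eval(a);b=eval(b);print(n,r(atz(S,a,206)),r(atz(T,b,206)))
print('head',tri((399.3,152.3),(134,152.7)))
print('head z234',r(atz(S,(399.3,151.8),234)),r(atz(T,(134,152.7),234)))
for uv in ((285.75,178.75),(319.25,175.75),(323.75,227.5),(289,227.5)): print('rack',r(atz(T,uv,32)))
for p in (S,T):
    for t in ('rack','vase','stand','peg','cup','paint_a'):
        for o in cut_out(t,p)[:4]:
            m=o['region'];cn=max(cv2.findContours(m.astype(np.uint8),0,2)[0],key=cv2.contourArea)
            b=cv2.boxPoints(cv2.minAreaRect(cn));print(p is S,t,round(o['confidence'],2),r(o['at']),m.sum(),r(b))
            if t in('cup','paint_a'):print('  pos',r(atz(p,o['at'],55)))
v={'a':(508/3,0)}
# vase neck top in scene crop b
for u,w in ((478,135),(524,122)): print('necktop',r(atz(S,(155+(u-390)/3,125+w/3),141)))
```

```text
far [673.5, 343.9, 206.0] [661.5, 332.9, 206.0]
near [370.5, 178.5, 206.0] [335.9, 180.4, 206.0]
head ([595.4, 286.6, 228.0], [2.3, 4.9, 1.8])
head z234 [599.0, 286.1, 234.0] [592.7, 282.4, 234.0]
rack [567.8, -158.1, 32.0]
rack [580.9, -265.7, 32.0]
rack [414.9, -281.4, 32.0]
rack [412.1, -171.1, 32.0]
True rack 0.73 [205.7, 224.9] 1080 [[175.89999389648438, 191.3000030517578], [215.1999969482422, 180.39999389648438], [229.1999969482422, 230.8000030517578], [189.89999389648438, 241.6999969482422]]
True rack 0.73 [190.7, 195.4] 343 [[179.10000610351562, 193.10000610351562], [208.39999389648438, 184.5], [214.1999969482422, 204.39999389648438], [184.89999389648438, 212.89999389648438]]
True rack 0.72 [191.2, 154.6] 1389 [[165.0, 140.60000610351562], [196.8000030517578, 123.69999694824219], [219.10000610351562, 165.8000030517578], [187.1999969482422, 182.6999969482422]]
True vase 0.96 [194.0, 180.9] 408 [[177.39999389648438, 169.60000610351562], [206.89999389648438, 164.6999969482422], [210.89999389648438, 188.6999969482422], [181.39999389648438, 193.60000610351562]]
True stand 0.98 [37
[... 1989 characters left out ...]
78, 261.29998779296875]]
False peg 0.51 [136.9, 153.6] 51 [[130.5, 152.5], [134.0, 149.0], [143.0, 158.0], [139.5, 161.5]]
False cup 0.72 [226.3, 135.7] 755 [[213.0, 121.0], [241.0, 121.0], [241.0, 153.0], [213.0, 153.0]]
  pos [697.6, 35.8, 55.0]
False paint_a 0.62 [215.3, 230.6] 109 [[209.5, 233.5], [217.0, 226.0], [225.0, 234.0], [217.5, 241.5]]
  pos [394.3, 58.9, 55.0]
False paint_a 0.49 [318.0, 130.5] 193 [[310.0, 123.0], [324.0, 123.0], [324.0, 139.0], [310.0, 139.0]]
  pos [724.4, -257.7, 55.0]
False paint_a 0.47 [363.8, 168.5] 133 [[356.0, 164.0], [370.0, 164.0], [370.0, 175.0], [356.0, 175.0]]
  pos [604.5, -405.4, 55.0]
necktop [449.3, -237.1, 141.0]
necktop [444.0, -195.1, 141.0]
```

```bash
cat > fit.py <<'E'
from h import *
from scipy.optimize import differential_evolution as DE
def grad(p,s):
    g=cv2.GaussianBlur(p['image'].astype(np.float32),(0,0),s)
    return [sum(abs(cv2.Sobel(g[:,:,c],cv2.CV_32F,*d)) for c in range(3)) for d in ((1,0),(0,1))]
def fit(cams,segs,x0,rng,s=1.0):
    G=[grad(p,s) for p in cams]
    A=np.array(segs,float);n=40;t=np.linspace(.03,.97,n)[None,:,None]
    P=(A[:,:1]*(1-t)+A[:,1:]*t)
    def cost(v):
        c,sn=np.cos(v[2]),np.sin(v[2]);R=np.array([[c,-sn,0],[sn,c,0],[0,0,1]])
        X=P@R.T+[v[0],v[1],0];tot=0
        for p,(gx,gy) in zip(cams,G):
            uv=proj(p,X).reshape(len(A),n,2);d=uv[:,-1]-uv[:,0];d/=np.linalg.norm(d,axis=1)[:,None]+1e-9
            m=uv.reshape(-1,1,2).astype(np.float32)
            a=cv2.remap(gx,m,None,1).reshape(len(A),n);b=cv2.remap(gy,m,None,1).reshape(len(A),n)
            tot+=np.minimum(abs(a*d[:,1:]-b*d[:,:1]),150).mean()
        return -tot
    r=DE(cost,[(a-b,a+b) for a,b in zip(x0,rng)],seed=0,maxiter=60,popsize=15)
    return r.x,r.fun
E
python3 - <<'E'
from fit import *
S=read_camera('scene');T=read_camera('top')
B=lambda x,y,z:[x,y,z]
def box(x0,x1,y0,y1,z):return [[[x0,y0,z],[x0,y1,z]],[[x1,y0,z],[x1,y1,z]],[[x0,y0,z],[x1,y0,z]],[[x0,y1,z],[x1,y1,z]]]
st=box(0,18,-180,180,206)[:2]+[[[0,-180,0],[0,-180,206]],[[0,180,0],[0,180,206]]]
rk=box(-83,83,-55,55,32)+box(-83,83,-55,55,0)[:1]
for cs,n in (([S],'S'),([T],'T'),([S,T],'ST')):
    print(n,[(np.round(v,3),f) for v,f in (fit(cs,st,(510,260,2.04),(40,40,.12)),fit(cs,rk,(495,-218,.1),(25,25,.12)))])
v=fit([S,T],st,(510,260,2.04),(40,40,.12))[0]
c,s=np.cos(v[2]),np.sin(v[2]);R=np.array([[c,-s],[s,c]])
for h in([595.4,286.6],):print('head in stand',R.T@(np.array(h)-v[:2]))
for P,p,n in((np.array(st).reshape(-1,3),S,'s'),(np.array(st).reshape(-1,3),T,'t')):
    X=P.copy();X[:,:2]=P[:,:2]@R.T+v[:2];im=cv2.resize(p['image'],None,fx=3,fy=3,interpolation=2)
    uv=(proj(p,X)*3+1).astype(int)
    for a,b in zip(uv[::2],uv[1::2]):cv2.line(im,tuple(map(int,a)),tuple(map(int,b)),(255,0,0),1)
    globals()['o'+n]=im
W=np.hstack([os[270:690,880:1280],ot[340:760,260:660]]);save(W,'fit1.png')
E
```

```text
S [(array([513.912, 265.064,   2.03 ]), np.float64(-120.83978187205932)), (array([ 5.13668e+02, -2.15892e+02,  9.70000e-02]), np.float64(-125.86816331437512))]
T [(array([502.714, 261.354,   2.012]), np.float64(-96.67433657677142)), (array([ 4.91168e+02, -2.16002e+02,  8.40000e-02]), np.float64(-124.36759916726929))]
ST [(array([508.024, 265.238,   2.017]), np.float64(-192.81268080026695)), (array([ 4.91246e+02, -2.16779e+02,  9.40000e-02]), np.float64(-217.99612535838813))]
head in stand [-18.40740532 -88.04580677]
```

View pics/fit1.png

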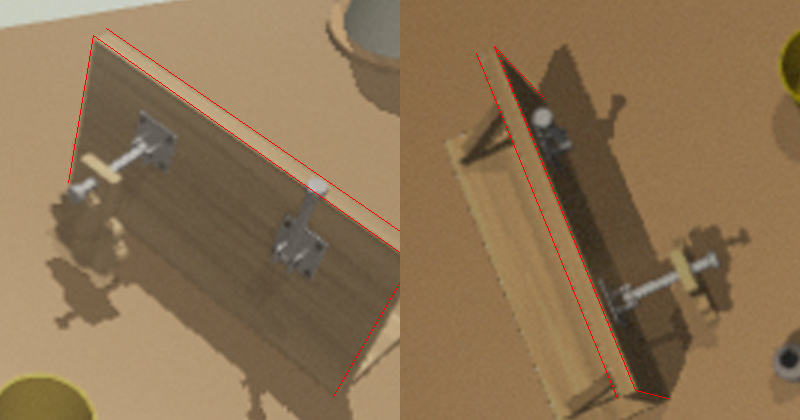

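The overlay fits well: stand at (508, 265, yaw 2.017), peg head at stand (-18, -88), rack at (491, -217, yaw 0.094). My plan is to pull the peg outwards with closed fingers from behind its head.

Request:
move_arm(commands=[[[0.92,0.92,0.3],0.68,-1],[[0.92,0.92,0.3],0.68,-1],[[0.92,0.92,0.3],0.68,-1],[[0.92,0.92,0.3],0.68,-1],[[0.92,0.92,0.3],0.68,-1],[[0.92,0.92,0],0.68,-1],[[0.92,0.92,0],0.68,-1],[[0.92,0.92,0],0.68,-1],[[0.92,0.92,0],0.68,-1],[[0.92,0.92,0],0.68,-1],[[0.92,0.92,0],0.68,-1],[[0.92,0.92,0],0.68,-1],[[0.92,0.92,0],0.68,-1],[[0.13,0.94,0],0.68,-1],[[0.13,0.94,0],0.68,-1],[[0.13,0.94,0],0.68,-1],[[0.13,0.94,0],0.68,-1],[[0.13,0.94,0],0.68,-1],[[0.13,0.94,0],0.68,-1],[[0.13,0.94,0],0.68,-1]])

```text
t: 3.47
eef_pos: [529.0, -50.8, 449.9]
tcp_rot: [3.141, -0.0, 1.321]
ft_force: [-0.4, -0.4, -0.0]
opening: 0.002
grip_force: 0.0
```

Request:
move_arm(commands=[[[0.13,0.94,0],0.68,-1],[[0.13,0.94,0],0.68,-1],[[0.13,0.94,0],0.68,-1],[[0.13,0.94,0],0.68,-1],[[0.13,0.94,0],0.68,-1],[[0.13,0.94,0],0.68,-1],[[0.13,0.94,0],0.68,-1],[[0.13,0.94,0],0.68,-1],[[0.13,0.94,0],0.68,-1],[[0.13,0.94,0],0.68,-1],[[0.13,0.94,0],0.68,-1],[[0.13,0.94,0],0.68,-1],[[0.13,0.94,0],0.68,-1],[[0,0,0],0,-1]])

```text
t: 4.63
eef_pos: [579.7, 318.3, 449.2]
tcp_rot: [3.141, -0.001, 2.032]
ft_force: [0.6, 0.6, 0.3]
opening: 0.007
grip_force: 0.0
```

Request:
move_arm(commands=[[[0,0,-0.5],-0.19,-1],[[0,0,-0.5],0,-1],[[0,0,-0.4],0,-1],[[0,0,-0.1],0,-1],[[0,0,0],0,-1],[[0.06,-0.12,0],0,-1],[[0.06,-0.12,0],0,-1],[[0.06,-0.12,0],0,-1],[[0.06,-0.12,0],0,-1],[[0,0,0],0,-1]])

```text
t: 5.47
eef_pos: [587.2, 299.5, 405.6]
tcp_rot: [3.14, -0.001, 2.01]
ft_force: [-1.4, 4.0, 3.1]
opening: 0.006
grip_force: 1.6
```

Request:
move_arm(commands=[[[0.14,-0.3,-0.08],0,-1],[[0.14,-0.3,-0.08],0,-1],[[0.13,-0.27,-0.1],0,-1],[[0.13,-0.27,-0.1],0,-1],[[0.11,-0.23,-0.18],0,-1],[[0.11,-0.23,-0.18],0,-1]])

```text
t: 5.97
eef_pos: [609.9, 251.9, 383.6]
tcp_rot: [3.14, -0.001, 2.011]
ft_force: [-2.2, 7.1, 1.4]
opening: 0.004
grip_force: 3.1
```

Request:
move_arm(commands=[[[0.09,-0.18,-0.24],0,-1],[[0.09,-0.18,-0.24],0,-1],[[0.06,-0.12,-0.28],0,-1],[[0.06,-0.12,-0.28],0,-1],[[0,0,0],0,-1]])

```text
t: 6.38
eef_pos: [619.1, 233.4, 350.7]
tcp_rot: [-3.141, -0.0, 2.01]
ft_force: [0.4, 0.7, 1.2]
opening: 0.003
grip_force: 0.9
```

Request:
move_arm(commands=[[[0.03,-0.05,-0.2],0,-1],[[0.03,-0.05,-0.2],0,-1],[[0,0,-0.1],0,-1],[[0,0,0],0,-1]])

```text
t: 6.72
eef_pos: [620.6, 230.9, 336.7]
tcp_rot: [-3.141, 0.0, 2.011]
ft_force: [-1.2, 0.6, 2.8]
opening: 0.005
grip_force: 1.2
```

Run:
```python
from h import *
p=read_camera('scene');q=read_camera('top')
f=lambda im,x,y,w,h,s:cv2.resize(im[y:y+h,x:x+w],(w*s,h*s),interpolation=cv2.INTER_CUBIC)
save(np.hstack([f(p['image'],305,95,130,130,3),f(q['image'],98,115,130,130,3)]),'peg1.png')
```

```text
(no output)
```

View pics/peg1.png

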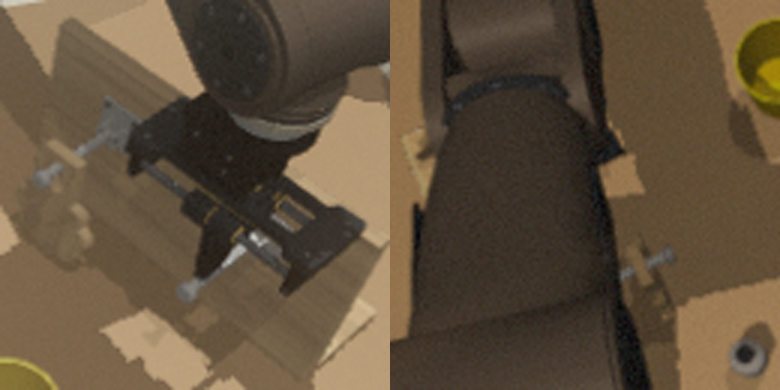

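The peg is swung nearly out, with its head at about scene (367,192) and the fingers on the bar. I press gently down to the stop.

Request:
move_arm(commands=[[[0,0,-0.1],0,-1],[[0,0,0],0,-1]])

```text
t: 6.98
eef_pos: [620.7, 230.8, 334.8]
tcp_rot: [3.141, 0.001, 2.011]
ft_force: [-3.1, -2.5, 10.0]
opening: 0.006
grip_force: 5.2
```

Request:
move_arm(commands=[[[0,0,-0.07],0,-1],[[0,0,0],0,-1]])

```text
t: 7.15
eef_pos: [620.6, 230.8, 334.1]
tcp_rot: [3.139, 0.001, 2.011]
ft_force: [-5.5, -1.8, 19.3]
opening: 0.006
grip_force: 10.0
```

The peg is at its stop: the force jumped to 19 N within 0.7 mm, and the bar top is at about z 144. Now lift off and go to the vase.

Request:
move_arm(commands=[[[0,0,0.5],0,-1],[[0,0,1],0,-1],[[0,0,1],0,-1],[[0,0,0.4],-0.5,-1],[[-0.38,-0.93,0],-1,0.5],[[-0.38,-0.93,0],-1,0.5],[[-0.38,-0.93,0],-1,0.5],[[-0.38,-0.93,0],-1,0.5],[[-0.38,-0.93,0],-1,0.5],[[-0.38,-0.93,0],-1,0.5],[[-0.38,-0.93,0],-1,0.5],[[-0.38,-0.93,0],-1,0.5],[[-0.38,-0.93,0],-1,0.5],[[-0.38,-0.93,0],-1,0.5],[[-0.38,-0.93,0],-1,0.5],[[-0.38,-0.93,0],-1,0.5],[[-0.38,-0.93,0],-1,0.5]])

```text
t: 8.57
eef_pos: [471.5, -133.0, 418.8]
tcp_rot: [3.141, 0.0, 0.927]
ft_force: [0.4, 0.3, 0.3]
opening: 0.749
grip_force: 0.0
```

Request:
move_arm(commands=[[[-0.38,-0.93,0],-1,0.5],[[-0.38,-0.93,0],-1,0.5],[[-0.38,-0.93,0],-1,0.5],[[0,0,0],-1,0.5],[[0,0,0],-1,0.5],[[0,0,0],-1,0.5],[[0,0,0],-1,0.5],[[0,0,0],-1,0.5],[[0,0,0],-1,0.5],[[0,0,0],-1,0.5],[[0,0,0],-0.5,0.5],[[0,0,0],0,0.5]])

```text
t: 9.57
eef_pos: [438.1, -215.5, 418.8]
tcp_rot: [3.141, 0.0, 0.089]
ft_force: [0.7, 0.3, -0.9]
opening: 0.745
grip_force: 0.0
```

Run:
```python
from h import *
p=read_camera('scene');q=read_camera('top')
f=lambda im,x,y,w,h,s:cv2.resize(im[y:y+h,x:x+w],(w*s,h*s),interpolation=cv2.INTER_CUBIC)
W=np.zeros((600,800,3),np.uint8)
W[:300,:400]=f(p['image'],340,140,80,60,5);W[:300,400:]=f(q['image'],115,130,80,60,5)
W[300:,:400]=f(p['image'],150,110,100,75,4);W[300:,400:]=f(q['image'],260,170,100,75,4)
save(W,'peg2.png');print(env.state()['eef_pos'],env.state()['tcp_rot'])
```

```text
[ 438.13329469 -215.46824554  418.79775201] [3.14136537e+00 2.10408761e-04 9.24797223e-02]
```

View pics/peg2.png

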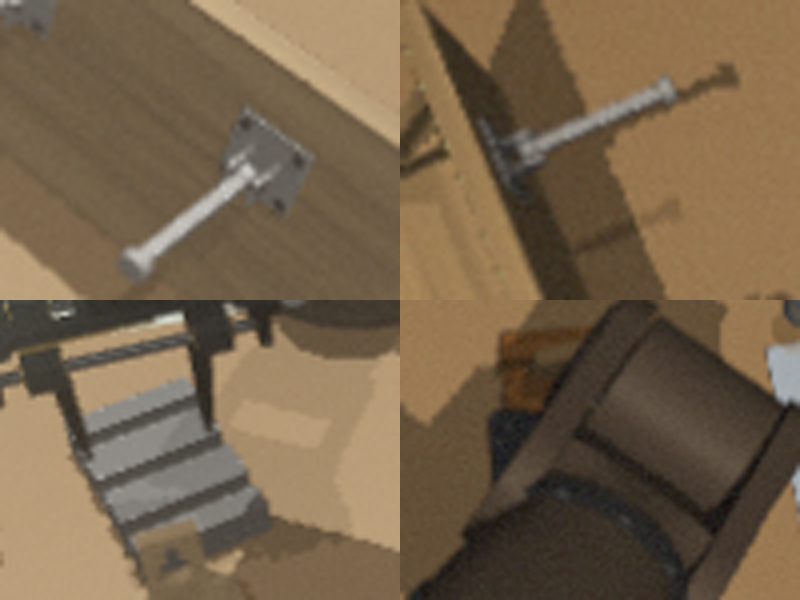

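The peg is fully out, with its head at scene (367,192) / top (167,148). The vase neck top is at scene (185–200, 168), below the open fingers.

Run:
```python
from fit import *
S=read_camera('scene');T=read_camera('top')
v0=np.array([508.,265.2]);a=2.017;R=np.array([[np.cos(a),-np.sin(a)],[np.sin(a),np.cos(a)]])
ts=lambda X:np.round(np.r_[R.T@(X[:2]-v0),X[2]],1)
for p,uv in ((S,(366.9,192.)),(T,(167.2,147.7)),(S,(388.5,174.5)),(T,(143,157.5))): print(ts(atz(p,uv,140)))
bar=[[[-100,y,z],[-35,y,z]] for y,z in((-4,144),(4,136),(-4,136),(4,144))]
for cs in ([S],[T],[S,T]):
    # fit bar in stand frame: seat at free pos along board
    best=[]
    x,f=fit(cs,bar,(508+85*.902,265.2+85*.431,a),(12,12,.03),0.8);print(np.round(x,2),R.T@(x[:2]-v0),f)
r=cut_out('vase',S)
for o in r[:2]: print(o['confidence'],o['at'],ts and atz(S,o['at'],125))
for uv in((185,169.6),(200.1,165.1)):print('neck',atz(S,uv,141))
# neck straight edges
V=[[[x,y,88],[x,y,140]] for x in(6,) for y in(-21,21)]+[[[6,-21,141],[6,21,141]],[[-6,-21,141],[-6,21,141]]]
print('vase fit',fit([S],V,(439,-217,.094),(12,12,.06),0.8))
```

```text
[-105.7  -88.9  140. ]
[-106.2  -87.   140. ]
[-16.6 -87.2 140. ]
[-28.2 -88.9 140. ]
[591.53 293.74   2.04] [-10.29882301 -87.66693621] -150.0
[590.05 295.69   2.04] [ -7.90764955 -87.17180186] -150.0
[588.39 300.56   2.04] [ -2.79438783 -87.77446292] -300.0
0.87 [195.1, 180.2] [ 477.88329215 -214.13679402  125.        ]
neck [ 448.36301462 -235.2291756   141.        ]
neck [ 442.22412512 -193.66508062  141.        ]
vase fit (array([ 4.46570729e+02, -2.21759848e+02,  1.52230276e-01]), np.float64(-127.85950141357182))
```

Request:
move_arm(commands=[[[0.03,0,-0.8],0,0.5],[[0,0,-0.8],0,0.5],[[0,0,-0.8],0,0.5],[[0,0,-0.8],0,0.5],[[0,0,-0.6],0,0.5],[[0,0,-0.3],0,0.5],[[0,0,0],0,0.5]])

```text
t: 10.4
eef_pos: [439.0, -215.4, 294.4]
tcp_rot: [-3.14, 0.002, 0.091]
ft_force: [-0.1, 0.3, 0.9]
opening: 0.749
grip_force: 0.0
```

Request:
move_arm(commands=[[[0,0,0],0,-1],[[0,0,0],0,-1],[[0,0,0],0,-1],[[0,0,0],0,-1],[[0,0,0],0,-1],[[0,0,0],0,-1]])

```text
t: 10.9
eef_pos: [439.1, -215.4, 296.3]
tcp_rot: [3.141, -0.001, 0.091]
ft_force: [-0.9, -1.3, 3.3]
opening: 0.442
grip_force: 30.0
```

Request:
move_arm(commands=[[[0,0,0.2],0,-1],[[0,0,0.4],0,-1],[[0,0,0.7],0,-1],[[0,0,0.9],0,-1],[[0,0,0.9],0,-1],[[0,0,0.9],0,-1],[[0.25,0.46,0],0.5,-1],[[0.5,0.92,0],1,-1],[[0.5,0.92,0],1,-1],[[0.5,0.92,0],1,-1],[[0.5,0.92,0],1,-1],[[0.5,0.92,0],1,-1],[[0.5,0.92,0],1,-1],[[0.5,0.92,0],1,-1],[[0.5,0.92,0],1,-1],[[0.5,0.92,0],1,-1],[[0.5,0.92,0],1,-1],[[0.5,0.92,0],1,-1]])

```text
t: 12.4
eef_pos: [611.9, 103.6, 416.3]
tcp_rot: [3.142, 0.0, 1.015]
ft_force: [-0.2, -0.2, -0.4]
opening: 0.443
grip_force: 30.0
```

Request:
move_arm(commands=[[[0.5,0.92,0],1,-1],[[0.5,0.92,0],1,-1],[[0.25,0.46,0],1,-1],[[0,0,0],1,-1],[[0,0,0],1,-1],[[0,0,0],1,-1],[[0,0,0],1,-1],[[0,0,0],1,-1],[[0,0,0],1,-1],[[0,0,0],1,-1],[[0,0,0],1,-1],[[0,0,0],1,-1],[[0,0,0],0.5,-1],[[0,0,0],0,-1]])

```text
t: 13.57
eef_pos: [649.0, 171.0, 416.2]
tcp_rot: [-3.141, -0.0, 2.013]
ft_force: [-0.6, -0.1, -0.4]
opening: 0.445
grip_force: 30.0
```

Request:
move_arm(commands=[[[0.04,0.02,-0.8],0.05,-1],[[0,0,-0.8],0,-1],[[0,0,-0.8],0,-1],[[0,0,-0.45],0,-1],[[0,0,0],0,-1],[[0,0,0],0,-1]])

```text
t: 14.07
eef_pos: [650.4, 171.6, 330.4]
tcp_rot: [-3.141, -0.0, 2.014]
ft_force: [-0.4, 0.1, 0.1]
opening: 0.44
grip_force: 30.0
```

Run:
```python
from h import *
p=read_camera('scene');q=read_camera('top')
f=lambda im,x,y,w,h,s:cv2.resize(im[y:y+h,x:x+w],(w*s,h*s),interpolation=cv2.INTER_CUBIC)
a=f(p['image'],310,140,100,100,6)
save(np.hstack([a,np.zeros((600,1,3),np.uint8)]),'app1.png')
v0=np.array([508.,265.2]);A=2.017;R=np.array([[np.cos(A),-np.sin(A)],[np.sin(A),np.cos(A)]])
e=env.state()['eef_pos'];c=R.T@(e[:2]-v0);print(e,c)
w=lambda x,y,z:np.r_[R@[x,y]+v0,z]
for n,X in(('hole',(c[0],c[1],e[2]-190.3)),('necktopL',(c[0]-6,c[1]-21,e[2]-155.3)),('necktopR',(c[0]-6,c[1]+21,e[2]-155.3)),('head',(-112,-88,140))):
    print(n,np.round((proj(p,w(*X))[0]-[310,140]+.5)*6-.5))
```

```text
[650.53268318 171.62094219 331.73873465] [-145.92603486  -88.19409381]
hole [280. 361.]
necktopL [327. 351.]
necktopR [249. 286.]
head [333. 321.]
```

View pics/app1.png

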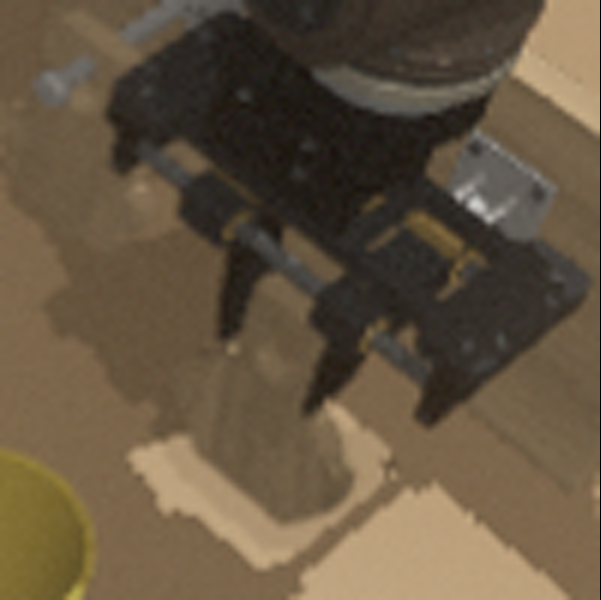

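The faint hole at crop (280,355) matches the predicted (280,361), and the head lies straight behind it. I advance and feel for contact.

Request:
move_arm(commands=[[[-0.17,0.36,-0.03],0,-1],[[-0.17,0.36,0],0,-1],[[-0.04,0.09,0],0,-1],[[-0.04,0.09,0],0,-1],[[-0.04,0.09,0],0,-1],[[-0.04,0.09,0],0,-1],[[0,0,0],0,-1]])

```text
t: 14.75
eef_pos: [635.1, 204.4, 329.5]
tcp_rot: [3.142, -0.0, 2.015]
ft_force: [-0.1, -0.0, -0.2]
opening: 0.445
grip_force: 30.0
```

Request:
move_arm(commands=[[[-0.04,0.09,0],0,-1],[[-0.04,0.09,0],0,-1],[[-0.04,0.09,0],0,-1],[[0,0,0],0,-1]])

```text
t: 15.08
eef_pos: [631.5, 212.5, 329.4]
tcp_rot: [-3.142, -0.0, 2.015]
ft_force: [-0.3, -0.2, 0.2]
opening: 0.444
grip_force: 30.0
```

The head has passed into the hole without contact. I carry on to mid-bar.

Request:
move_arm(commands=[[[-0.06,0.13,0],0,-1],[[-0.06,0.13,0],0,-1],[[-0.06,0.13,0],0,-1],[[-0.06,0.13,0],0,-1],[[0,0,0],0,-1]])

```text
t: 15.5
eef_pos: [624.1, 228.5, 329.5]
tcp_rot: [3.142, -0.0, 2.015]
ft_force: [-0.2, -0.4, -0.6]
opening: 0.443
grip_force: 30.0
```

Request:
move_arm(commands=[[[-0.06,0.13,0],0,-1],[[-0.06,0.13,0],0,-1],[[-0.06,0.13,0],0,-1],[[-0.05,0.1,0],0,-1],[[0,0,0],0,-1]])

```text
t: 15.92
eef_pos: [617.2, 243.1, 329.5]
tcp_rot: [3.142, -0.0, 2.015]
ft_force: [0.4, 0.2, -0.7]
opening: 0.445
grip_force: 30.0
```

Request:
move_arm(commands=[[[-0.03,-0.015,-0.1],0,-1],[[0,0,-0.06],0,-1],[[0,0,-0.03],0,-1],[[0,0,0],0,-1]])

```text
t: 16.25
eef_pos: [616.7, 241.7, 323.4]
tcp_rot: [-3.141, -0.0, 2.015]
ft_force: [-0.8, -0.3, -0.3]
opening: 0.443
grip_force: 30.0
```

Request:
move_arm(commands=[[[0,0,-0.03],0,-1],[[0,0,-0.03],0,-1],[[0,0,0],0,-1]])

```text
t: 16.5
eef_pos: [616.7, 241.9, 321.8]
tcp_rot: [-3.141, 0.0, 2.015]
ft_force: [0.1, -0.2, -1.2]
opening: 0.443
grip_force: 30.0
```

Request:
move_arm(commands=[[[0,0,-0.03],0,-1],[[0,0,0],0,-1]])

```text
t: 16.67
eef_pos: [616.7, 241.9, 320.9]
tcp_rot: [3.142, 0.0, 2.015]
ft_force: [-0.8, -0.7, -0.7]
opening: 0.445
grip_force: 30.0
```

Request:
move_arm(commands=[[[0,0,-0.03],0,-1],[[0,0,-0.03],0,-1],[[0,0,0],0,-1]])

```text
t: 16.92
eef_pos: [616.6, 242.0, 319.1]
tcp_rot: [-3.141, -0.0, 2.015]
ft_force: [-0.1, -0.6, -1.8]
opening: 0.44
grip_force: 30.0
```

Request:
move_arm(commands=[[[0,0,-0.03],0,-1],[[0,0,-0.03],0,-1],[[0,0,0],0,-1]])

```text
t: 17.17
eef_pos: [616.7, 241.9, 317.3]
tcp_rot: [-3.141, -0.0, 2.015]
ft_force: [-0.5, -0.4, -1.3]
opening: 0.444
grip_force: 30.0
```

Request:
move_arm(commands=[[[0,0,-0.03],0,-1],[[0,0,-0.03],0,-1],[[0,0,0],0,-1]])

```text
t: 17.42
eef_pos: [616.7, 241.9, 315.4]
tcp_rot: [-3.141, -0.0, 2.015]
ft_force: [-0.5, 0.2, 0.1]
opening: 0.447
grip_force: 30.0
```

The bar is in the slot with no side force. About 5 mm more to the seat.

Request:
move_arm(commands=[[[0,0,-0.03],0,-1],[[0,0,-0.03],0,-1],[[0,0,-0.03],0,-1],[[0,0,0],0,-1]])

```text
t: 17.75
eef_pos: [616.7, 241.9, 312.8]
tcp_rot: [-3.142, -0.0, 2.015]
ft_force: [0.5, 0.1, -1.2]
opening: 0.442
grip_force: 30.0
```

Request:
move_arm(commands=[[[0,0,-0.03],0,-1],[[0,0,0],0,-1]])

```text
t: 17.92
eef_pos: [616.7, 241.9, 311.9]
tcp_rot: [3.142, 0.0, 2.015]
ft_force: [-0.2, 0.1, -1.4]
opening: 0.446
grip_force: 30.0
```

Request:
move_arm(commands=[[[0,0,-0.02],0,-1],[[0,0,0],0,-1]])

```text
t: 18.08
eef_pos: [616.7, 241.9, 311.4]
tcp_rot: [3.142, 0.0, 2.015]
ft_force: [-0.5, -0.1, -0.3]
opening: 0.437
grip_force: 30.0
```

Request:
move_arm(commands=[[[0,0,-0.03],0,-1],[[0,0,0],0,-1]])

```text
t: 18.25
eef_pos: [616.7, 241.9, 310.8]
tcp_rot: [3.141, 0.0, 2.015]
ft_force: [-0.2, -0.8, 2.0]
opening: 0.442
grip_force: 30.0
```

Request:
move_arm(commands=[[[0,0,-0.02],0,-1],[[0,0,0],0,-1]])

```text
t: 18.42
eef_pos: [616.7, 241.9, 310.6]
tcp_rot: [3.141, 0.0, 2.015]
ft_force: [-0.8, -1.0, 5.9]
opening: 0.444
grip_force: 30.0
```

The peg bears with 6 N at exactly the expected height. Hold, then let go.

Request:
move_arm(commands=[[[0,0,0],0,-1],[[0,0,0],0,-1],[[0,0,0],0,-1],[[0,0,0],0,-1],[[0,0,0],0,-1]])

```text
t: 18.83
eef_pos: [616.7, 241.9, 310.6]
tcp_rot: [3.141, 0.0, 2.015]
ft_force: [-1.1, -0.9, 6.2]
opening: 0.442
grip_force: 30.0
```

Request:
move_arm(commands=[[[0,0,0],0,0.1],[[0,0,0],0,0.3],[[0,0,0],0,0.4],[[0,0,0],0,0.4],[[0,0,0],0,0.4],[[0,0,0],0,0.4]])

```text
t: 19.33
eef_pos: [616.7, 241.9, 309.8]
tcp_rot: [-3.141, -0.0, 2.015]
ft_force: [-0.3, -0.1, -0.2]
opening: 0.695
grip_force: 0.0
```

Request:
move_arm(commands=[[[0,0,0.2],0,0.4],[[0,0,0.5],0,0.4],[[0,0,0.9],0,0.4],[[0,0,0.9],0,0.4],[[0,0,0.9],0,0.4],[[0,-0.9,0.5],0,0.4],[[-0.4,-0.9,0],0,0.4],[[-0.4,-0.9,0],0,0.4],[[-0.4,-0.9,0],0,0.4],[[-0.4,-0.9,0],0,0.4],[[-0.4,-0.9,0],0,0.4],[[-0.4,-0.9,0],0,0.4],[[-0.4,-0.9,0],0,0.4],[[-0.4,-0.9,0],0,0.4],[[0,-0.9,0],0,0.4],[[0,-0.9,0],0,0.4],[[0,-0.5,0],0,0.4],[[0,0,0],0,0.4],[[0,0,0],0,0.4]])

```text
t: 20.92
eef_pos: [520.6, -70.5, 427.3]
tcp_rot: [3.141, 0.0, 2.013]
ft_force: [1.0, 0.6, -0.1]
opening: 0.7
grip_force: 0.0
```

Run:
```python
from h import *
p=read_camera('scene');q=read_camera('top')
f=lambda im,x,y,w,h,s:cv2.resize(im[y:y+h,x:x+w],(w*s,h*s),interpolation=cv2.INTER_CUBIC)
save(np.hstack([f(p['image'],310,110,120,120,3),f(q['image'],100,110,120,120,3)]),'end1.png');print(env.state())
```

```text
{'t': 21.0167, 'joints': array([-2.58356677e-01,  3.25084836e-01,  1.77235481e+00,  2.84290983e-04,
        1.04402068e+00, -7.02771174e-01]), 'qvel': array([ 0.00986387,  0.0003739 ,  0.00168037, -0.00038429,  0.00044323,
       -0.00129251]), 'tau': array([-9.12225768e-01, -4.88605535e+01, -2.50652039e+01,  1.10563432e-02,
        7.88409635e-02, -7.81218871e-03]), 'eef_pos': array([520.62220311, -69.39801446, 427.15692967]), 'tcp_rot': array([ 3.14133284e+00, -1.02018728e-04,  2.01506793e+00]), 'ft_force': array([-0.11304377,  0.80603529, -0.38562859]), 'moment': array([-0.0009195 , -0.12398867, -0.0162197 ]), 'grip_force': 0.0, 'opening': 0.6994252430815996}
```

View pics/end1.png

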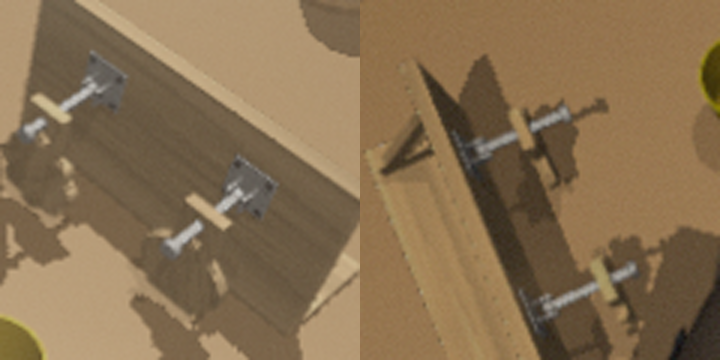

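The vase hangs on the peg by its slot, with its neck top at crop (208,211), mirroring the flower at (50,108). The peg is level and the gripper is well clear. I let it settle briefly, then hand in.

Request:
move_arm(commands=[[[0,0,0],0,0.4],[[0,0,0],0,0.4],[[0,0,0],0,0.4],[[0,0,0],0,0.4],[[0,0,0],0,0.4],[[0,0,0],0,0.4],[[0,0,0],0,0.4],[[0,0,0],0,0.4],[[0,0,0],0,0.4],[[0,0,0],0,0.4],[[0,0,0],0,0.4],[[0,0,0],0,0.4],[[0,0,0],0,0.4],[[0,0,0],0,0.4],[[0,0,0],0,0.4],[[0,0,0],0,0.4],[[0,0,0],0,0.4],[[0,0,0],0,0.4]])

```text
t: 22.52
eef_pos: [520.7, -70.1, 427.0]
tcp_rot: [3.142, -0.0, 2.015]
ft_force: [0.1, 1.0, 0.7]
opening: 0.703
grip_force: 0.0
```

```bash
python3 -c "
from cell import env
print(env.job_done())"
```

```text
the job is handed in; nothing more can be done
None
```

The peg is out at its stop, the vase hangs on it by its keyhole slot and has been let go, and the job was handed in at about 22.5 s; no verdict came back.

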